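Flex and sort the hand crimpers

ROBOT

A 6-joint arm with a two-finger parallel gripper is mounted at the origin on the work surface. World frame = base frame: x ahead of the robot, y to its left, z up, the work surface at z = 0. Lengths are in m, angles in rad, forces in N, time in s.
With the tool pointing down it reaches from about 0.275 to 0.825 m from the base axis. Payload 4.9 kg.
Tool frame: the origin (TCP) lies midway between the tips of the shut fingers; the grasp point (between the pads) lies tcp_to_grasp behind it (tcp_to_grasp is the distance from the TCP to the grasp point, in m); z points along the fingers, y is the line along which they close (so a half turn about z gives the same grasp; the last joint's range is limited). The gripper opens to 85 mm and grips with 20 to 120 N. Pads are 22 mm wide; open, the fingers measure 114 mm over their backs; the gripper's body (76 mm by 85 mm) begins 54 mm behind the grasp point. The pads swing forward as they close: fully open they stand 13 mm farther back than shut.
Start: joints at [1.04, 0.326, -0.193, 1.052, 0, 1.437], TCP at [0.213, 0.507, 0.231] pointing down, gripper open.
Joint ranges: [-2.65, 2.65], [-0.97, 1.79], [-1.3, 1.35], [-1.93, 2.1], [-1.47, 1.37], [-3.14, 3.14]. Speed limits (rad/s): [2.57, 2.57, 3.14, 3.14, 3.14, 3.14].

INTERFACE

Orientations are given as [roll, pitch, yaw] about the fixed x, y, z axes, in that order (R = Rz(yaw) Ry(pitch) Rx(roll)).
In Python, from plant import move_to, move_l, movej, move_gripper, hold, inverse_kinematics, get_state, read_camera, camera_model, Unreachable, hand_in, tcp_to_grasp gives the robot as it stands. The module is installed in compiled form; this text tells all that it offers. Calls block until the motion is done:
- move_to(position, orientation): joint-space move of the TCP to a pose.
- move_l(position, feed=0.15, attitude=None): straight line of the TCP; attitude=None keeps the orientation; feed is the mean speed in m/s.
- movej(angles): joint-space move.
- move_gripper(opening): finger opening in m; the grip force is fixed at half the most; returns when the fingers have stopped.
- hold(seconds).
- inverse_kinematics(position, orientation): joint angles nearest the present ones, or None.
- get_state(): the state.
- read_camera(name): name is "scene" or "top" or "wrist"; returns the picture (400x640x3 uint8, red, green, blue); there is no depth.
- camera_model(name): a dict with "camera_matrix" (3x3 intrinsics, pixels), "camera_from_world" (4x4, takes a point from world to camera coordinates). Camera axes: x right, y down, z forward; pixel columns grow to the right and rows downward; lengths in m; the calibration is good to about 2 mm. The wrist camera is an equidistant fisheye: a pixel r from the principal point sees the ray r / f radians off the axis. A picture is of the moment at which its call begins: read the wrist's pose just before it. camera_model takes no time and is no camera call; for the wrist camera it gives the pose at the moment of the call.
A pose or a line that the arm cannot do raises Unreachable and nothing moves.
- hand_in(): hands the job in; it is judged then, once.
The state is a dict: "clock": time; "joints": joint angles; "dq": joint speeds; "joint_efforts": joint torques, N m; "tool_pos": TCP position; "tool_rot": TCP orientation; "wrist_force": force on the tool from outside, world axes, zero at the start; "wrist_torque": the same for the moment, N m; "gripper_width": finger opening in m; "grip_force": force on a finger pad.
Only numpy, scipy, OpenCV 4.12 (cv2) and the standard library are available. Lean on these libraries where they do the work, as an engineer would, in place of code of your own. Each camera call takes 0.05 s, during which the arm holds its last target. There are 200 camera calls.

TASK

Squeeze the handles of each of the three hand crimpers on the bench to find out whether its hinge is free or seized: lay the free ones in the blue stock tray with their handles closed, and the seized ones in the red repair tray. Every crimper must lie flat on the floor of its tray, laid down and not dropped, and the vials, bottles and other things on the bench stay where they are.

Things in the scene. Friction and masses are not known exactly. Their poses are not given: they have to be found in the camera images.
- crimper_a_mid (a point): Hand crimper (pliers with a small cylindrical head) lying on its side, 183 mm long, 24 mm thick, 0.29 kg: steel head, two black grips. Point midway between the grips of the open crimper, 12 mm up. z up, x towards the head, y from the lever's grip to the fixed grip. Head's front 117 mm ahead, hinge pin 65 mm ahead, grips' ends 66 mm behind, middle of its length 26 mm ahead.
- lever_a (a joint): Hinge of the lever of crimper_a (vertical pin): 0 fully open (starts within 0.01 of it), 0.31 fully closed. If free, it closes with under 3 N on the grips and stays where it is left (no spring). If seized, the grips only flex and spring back: about 3 mm narrower at a 20 N squeeze, 5 mm at 35 N.
- crimper_b_mid (a point): Second crimper, same as crimper_a. Each grip is 92 mm long, 12 mm wide, 24 mm high. Open, the two measure 57 mm overall at this point and 66 mm at their ends; closed, 36 mm here and 25 mm at the ends. The frame is fixed to the body and fixed grip; when closed, the middle line of the grips is turned about the hinge pin by 0.155 rad (from -x towards +y).
- lever_b (a joint): Hinge of the lever of crimper_b (vertical pin): 0 fully open (starts within 0.01 of it), 0.31 fully closed. If free, it closes with under 3 N on the grips and stays where it is left (no spring). If seized, the grips only flex and spring back: about 3 mm narrower at a 20 N squeeze, 5 mm at 35 N.
- crimper_c_mid (a point): Third crimper, same as crimper_a and crimper_b. Which of the three are seized (any, none or all) cannot be seen and changes from start to start; squeezing the grips together tells. It balances about 10 mm ahead of this point. All look alike and start open; the head may point away from the robot or towards it.
- lever_c (a joint): Hinge of the lever of crimper_c (vertical pin): 0 fully open (starts within 0.01 of it), 0.31 fully closed. If free, it closes with under 3 N on the grips and stays where it is left (no spring). If seized, the grips only flex and spring back: about 3 mm narrower at a 20 N squeeze, 5 mm at 35 N.
- tray_stock_in (a point): Blue shallow plastic tray for stock (free crimpers), fixed to the bench: outside 310 mm (its x) by 208 mm (its y) by 20 mm high, walls and floor 4 mm. This point is the centre of its inner floor, z up. It stands at the left or right of the bench. Three crimpers fit in it side by side, lying across it (along its y) about 90 to 95 mm apart.
- tray_repair_in (a point): Red shallow plastic tray for repair (seized crimpers), fixed to the bench: outside 310 mm (its x) by 208 mm (its y) by 20 mm high, walls and floor 4 mm. This point is the centre of its inner floor, z up. It stands at the left or right of the bench. Three crimpers fit in it side by side, lying across it (along its y) about 90 to 95 mm apart.
- vial_1: Bystander: 10 mL glass headspace vial with aluminium cap, standing close beside a crimper, 23 mm across, 46 mm high, light and easily tipped. Origin: centre of its underside.
- vial_2: Bystander: 10 mL glass headspace vial with aluminium cap, standing close beside a crimper, 23 mm across, 46 mm high, light and easily tipped. Origin: centre of its underside.
- vial_3: Bystander: 10 mL glass headspace vial with aluminium cap, standing close beside a crimper, 23 mm across, 46 mm high, light and easily tipped. Origin: centre of its underside.
- amber_bottle: Bystander: amber glass bottle, 72 mm across, 150 mm high. Origin: centre of its underside.
- septa_jar: Bystander: white jar, 60 mm across, 70 mm high. Origin: centre of its underside.
- vial_rack: Bystander: white rack of small vials, 70 mm (x) by 200 mm (y), 47 mm high with the vials. Origin: centre of its underside.
- syringe_case: Bystander: closed flat case, 45 mm (x) by 180 mm (y) by 20 mm high. Origin: centre of its underside.
- screwdriver: Bystander: screwdriver with orange handle lying along its x, 170 mm long, under 35 mm high. Origin: middle of its length, on the bench.
Mind the look-alikes: they are no part of the job. What is shaped like the part that bears crimper_a_mid but yellow is not meant.

How it is judged:
By the outcome, as a careful person would: the job done as asked, in the order asked, and still so for the second after the job is handed in, with the robot touching nothing.
It also fails if it takes over 72 s, if anything falls off the work surface, if the arm or the gripper's body presses on something with over 40 N, if the wrist force passes 120 N, or if a joint passes its speed limit or range.

## Working session

There is one attempt and no reset: what is moved stays moved. The work goes in short steps, each a Python script; the robot and the scene stay as the last script left them, time stands still between calls to the robot, and variables do not carry over. Pictures are saved under pics/ and viewed, at most 10 in all, crops included, and the job is handed in when it is done.

```bash
mkdir -p pics; python3 - <<'E'
from plant import *
import cv2,numpy as np
for n in ["top","scene"]:
    im=read_camera(n); cv2.imwrite(f"pics/{n}0.png",im[:,:,::-1])
    m=camera_model(n); print(n,np.round(m["camera_matrix"],1).tolist(),np.round(m["camera_from_world"],3).tolist())
print(get_state(),tcp_to_grasp)
E
```

```text
top [[452.6, 0.0, 318.9], [0.0, 452.6, 199.7], [0.0, 0.0, 1.0]] [[0.009, -1.0, 0.004, -0.128], [-0.996, -0.009, -0.087, 0.585], [0.087, -0.003, -0.996, 1.445], [0.0, 0.0, 0.0, 1.0]]
scene [[458.8, 0.0, 314.9], [0.0, 458.8, 198.6], [0.0, 0.0, 1.0]] [[-0.368, 0.93, 0.008, 0.317], [0.506, 0.207, -0.837, -0.247], [-0.78, -0.304, -0.547, 1.789], [0.0, 0.0, 0.0, 1.0]]
{'clock': 0.1, 'joints': array([ 1.03980527e+00,  3.26856390e-01, -1.93507815e-01,  1.05201629e+00,
        3.67877863e-05,  1.43658766e+00]), 'dq': array([-8.47280381e-04, -2.82939928e-03,  2.70789992e-03,  1.39406191e-03,
        3.61444384e-04, -6.56560756e-05]), 'joint_efforts': array([-3.69360222e-06, -4.44241118e+01,  2.63037837e+01,  7.87963771e-03,
       -1.91201157e-04, -6.66865688e-06]), 'tool_pos': array([0.21225729, 0.50680848, 0.23057835]), 'tool_rot': array([-3.14002766e+00, -2.48427823e-04,  2.74481004e+00]), 'wrist_force': array([ 0.02798611,  0.26088787, -0.15755412]), 'wrist_torque': array([0.00487799, 0.01828667, 0.01621441]), 'grip_force': 0.0, 'gripper_width': 0.08564226161412185} 0.0187
```

View pics/top0.png

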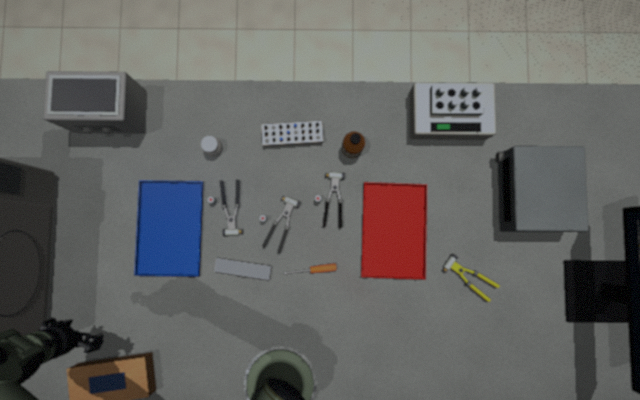

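View pics/scene0.png

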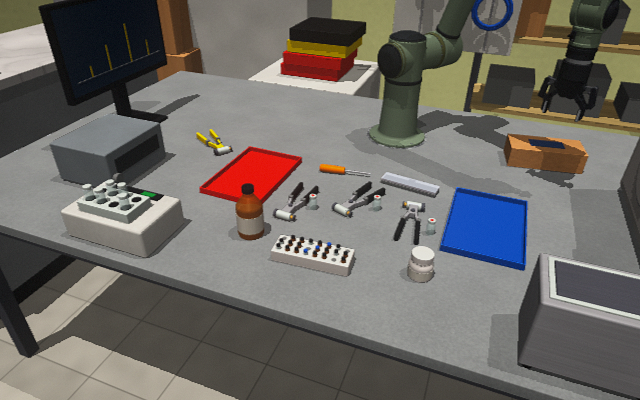

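The top view shows crimpers at about px (231,208) head towards the robot, (282,225) head away and (333,200) head away. Each has a vial just to its left, at (211,200), (262,218) and (318,198). The blue tray is left at (169,229) and the red tray right at (394,231); yellow pliers are the decoy. Next I'll get rough positions, then look from close by with the wrist camera.

```bash
cat > h.py <<'E'
from plant import *
import cv2,numpy as np
def ray(m,px,fish=False):
    K=m["camera_matrix"];T=m["camera_from_world"];R=T[:3,:3];c=-R.T@T[:3,3]
    d=np.array([(px[0]-K[0,2])/K[0,0],(px[1]-K[1,2])/K[1,1],1.])
    if fish:
        r=np.hypot(d[0],d[1]); d=np.array([d[0]/r*np.sin(r),d[1]/r*np.sin(r),np.cos(r)]) if r>1e-9 else np.array([0,0,1.])
    return c,R.T@d
def plane(m,px,z,fish=False):
    c,d=ray(m,px,fish); return (c+d*(z-c[2])/d[2])[:2]
def look(x,y,z,yaw=0):   # tool down, yaw
    move_to([x,y,z],[np.pi,0,yaw])
E
python3 - <<'E'
from h import *
m=camera_model("top"); im=cv2.imread("pics/top0.png").astype(int); b,g,r=im[...,0],im[...,1],im[...,2]
for name,mask in [("blue",(b>r+80)&(b>100)),("red",(r>g+100)&(r>b+100))]:
    mk=mask.astype(np.uint8); cs=cv2.findContours(mk,0,2)[0]; c=max(cs,key=cv2.contourArea)
    p=np.array([plane(m,q[0],0.018) for q in c],np.float32); rc=cv2.minAreaRect(p); print(name,rc)
for n,p in {"A_mid":(231,197),"A_head":(233,232),"B_mid":(276,235),"B_head":(291,201),"C_mid":(333,210),"C_head":(335,176),"vA":(211,200),"vB":(262,218),"vC":(318,198)}.items():
    print(n,np.round(plane(m,p,0.02),3))
yaw=np.pi/2
look(0.42,0.06,0.36,yaw)
mw=camera_model("wrist"); im=read_camera("wrist"); cv2.imwrite("pics/w0.png",im[:,:,::-1]); np.save("w0.npy",mw,allow_pickle=True)
s=get_state(); print(s["clock"],s["tool_pos"],s["tool_rot"],s["joints"]); print(mw)
E
```

```text
blue ((0.48829591274261475, 0.3617728352546692), (0.2979503273963928, 0.19644968211650848), 0.25159725546836853)
red ((0.48747336864471436, -0.36402976512908936), (0.1942244917154312, 0.29641786217689514), 88.41197967529297)
A_mid [0.593 0.164]
A_head [0.479 0.155]
B_mid [0.47  0.016]
B_head [ 0.581 -0.031]
C_mid [ 0.553 -0.168]
C_head [ 0.665 -0.174]
vA [0.582 0.229]
vB [0.525 0.062]
vC [ 0.592 -0.119]
2.0 [0.41991386 0.06067645 0.35975343] [-3.14114723e+00 -2.28348247e-04  1.57230841e+00] [-3.10056196e-02  2.97976459e-02 -2.30963049e-01  1.31048824e+00
  2.13745947e-04  1.53827852e+00]
{'camera_matrix': array([[309.70691629,   0.        , 323.11532659],
       [  0.        , 309.70691629, 197.34941911],
       [  0.        ,   0.        ,   1.        ]]), 'camera_from_world': array([[ 9.99999445e-01,  5.70726980e-04, -8.85886900e-04,
        -4.18627844e-01],
       [ 8.27849265e-04, -9.45618301e-01,  3.25277332e-01,
        -2.63592116e-02],
       [-6.52066316e-04, -3.25277885e-01, -9.45618249e-01,
         5.21853912e-01],
       [ 0.00000000e+00,  0.00000000e+00,  0.00000000e+00,
         1.00000000e+00]])}
```

View pics/w0.png

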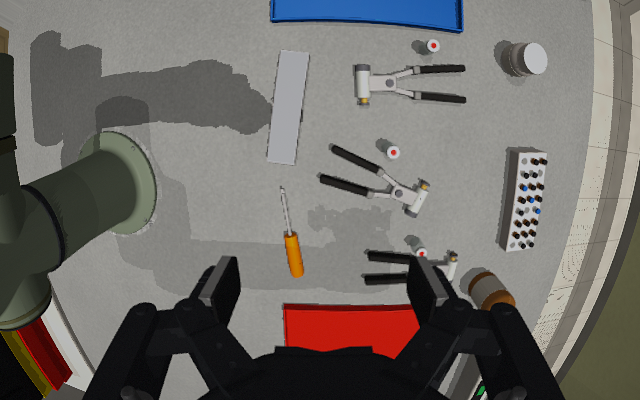

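The wrist view shows crimper A with grips at px (441,69) and (436,98), head at (363,84) and vial at (433,46). Crimper B has grips at (361,160) and (346,186), head at (418,198) and vial at (393,152). Crimper C is partly hidden by the fingers at about (400,268), so I'll take one more look for C and measure all three.

```bash
cat >> h.py <<'E'
def grips(im,m,roi,z=0.022,thr=60):
    """im BGR; roi x0,y0,x1,y1 -> list of grip rects in world (center, axis, length, width)"""
    x0,y0,x1,y1=roi; mk=np.zeros(im.shape[:2],np.uint8); mk[y0:y1,x0:x1]=(im[y0:y1,x0:x1].max(2)<thr)
    cs=sorted(cv2.findContours(mk,0,cv2.CHAIN_APPROX_NONE)[0],key=cv2.contourArea)[::-1][:3]; out=[]
    for c in cs:
        if cv2.contourArea(c)<60: continue
        p=np.array([plane(m,q[0],z,True) for q in c],np.float32); bp=cv2.boxPoints(cv2.minAreaRect(p))
        e=[bp[1]-bp[0],bp[2]-bp[1]]; L=[np.linalg.norm(v) for v in e]; i=int(np.argmax(L)); out.append((bp.mean(0),e[i]/L[i],max(L),min(L)))
    return out
def frame(gs,head):
    """mid point and yaw from the two grips, head: rough head xy"""
    c=(gs[0][0]+gs[1][0])/2; d0=np.array(head)-c; ax=[]; ends=[]
    for g in gs[:2]:
        a=g[1] if g[1]@d0>0 else -g[1]; ax.append(a); ends.append(g[0]-a*g[2]/2)
    a=(ax[0]+ax[1]); a/=np.linalg.norm(a); e=(ends[0]+ends[1])/2
    return e+a*0.066, np.arctan2(a[1],a[0]), np.linalg.norm(ends[0]-ends[1])
E
python3 - <<'E'
from h import *
look(0.50,-0.22,0.36,np.pi/2)
mw=camera_model("wrist"); im=read_camera("wrist"); cv2.imwrite("pics/w1.png",im[:,:,::-1])
m0=np.load("w0.npy",allow_pickle=True).item(); np.save("w1.npy",mw,allow_pickle=True)
i0=cv2.imread("pics/w0.png"); i1=cv2.imread("pics/w1.png")
def px(m,p):
    q=m["camera_from_world"]@np.r_[p,1]; r=np.hypot(q[0],q[1]); t=np.arctan2(r,q[2]); K=m["camera_matrix"]; return K[:2,2]+K[0,0]*t*q[:2]/r
def go(n,im,m,mid,head,vial):
    r=px(m,[*mid,0.02]).astype(int); roi=(r[0]-55,r[1]-38,r[0]+55,r[1]+38); roi=[max(0,v) for v in roi]
    gs=grips(im,m,roi); print(n,roi,[(np.round(g[0],4).tolist(),round(float(g[2]),3),round(float(g[3]),3)) for g in gs])
    p,yaw,w=frame(gs,head); print("   mid",np.round(p,4),"yaw",round(yaw,3),"ends",round(w,3))
    # red dot of vial cap
    v=px(m,[*vial,0.046]).astype(int); s=im[v[1]-20:v[1]+20,v[0]-20:v[0]+20].astype(int); mk=(s[...,2]>s[...,1]+60)&(s[...,2]>110); ys,xs=np.nonzero(mk)
    if len(xs):
        V=plane(m,(xs.mean()+v[0]-20,ys.mean()+v[1]-20),0.046,True); c,sn=np.cos(yaw),np.sin(yaw); d=V-p; print("   vial",np.round(V,4),"in frame",np.round([c*d[0]+sn*d[1],-sn*d[0]+c*d[1]],4),len(xs))
    return p,yaw
go("A",i0,m0,(.593,.164),(.479,.155),(.582,.225))
go("B",i0,m0,(.47,.016),(.581,-.031),(.525,.062))
go("B1",i1,mw,(.47,.016),(.581,-.031),(.525,.062))
go("C",i1,mw,(.553,-.168),(.665,-.174),(.592,-.119))
E
```

```text
A [np.int64(378), np.int64(49), np.int64(488), np.int64(125)] [([0.6078000068664551, 0.19619999825954437], 0.078, 0.012), ([0.611299991607666, 0.14890000224113464], 0.078, 0.012)]
   mid [0.5826 0.171 ] yaw -3.083 ends 0.054
   vial [0.5825 0.2285] in frame [-0.0033 -0.0574] 22
B [np.int64(299), np.int64(137), np.int64(409), np.int64(213)] [([0.454800009727478, 0.0008999999845400453], 0.089, 0.015), ([0.46939998865127563, 0.04439999908208847], 0.084, 0.014)]
   mid [0.4833 0.0142] yaw -0.375 ends 0.051
   vial [0.5247 0.061 ] in frame [0.0214 0.0587] 22
B1 [np.int64(249), 0, np.int64(359), np.int64(39)] [([0.4618000090122223, -0.007000000216066837], 0.102, 0.015)]Traceback (most recent call last):
  File "<stdin>", line 19, in <module>
  File "<stdin>", line 11, in go
  File "h.py", line 24, in frame
    c=(gs[0][0]+gs[1][0])/2; d0=np.array(head)-c; ax=[]; ends=[]
                ~~^^^
IndexError: list index out of range
```

View pics/w1.png

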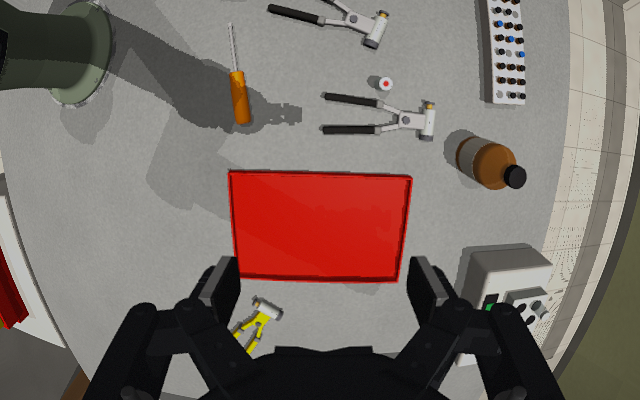

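The second wrist view shows crimper C clear of the fingers: grips at px (349,98) and (347,130), head at (428,121), vial at (385,84). The whole red tray is visible, with corners at (229,171), (411,177), (398,281) and (238,279).

```bash
python3 - <<'E'
from h import *
m0=np.load("w0.npy",allow_pickle=True).item(); m1=np.load("w1.npy",allow_pickle=True).item()
i0=cv2.imread("pics/w0.png"); i1=cv2.imread("pics/w1.png")
for n,im,m,roi,head,vp,hp in [("A",i0,m0,(405,57,480,110),(.479,.155),(433,46),(355,84)),("B",i0,m0,(310,135,391,205),(.581,-.031),(393,152),(424,203)),("C",i1,m1,(312,85,397,140),(.665,-.174),(385,84),(434,121))]:
    gs=grips(im,m,roi,thr=75); p,yaw,w=frame(gs,head); c,s=np.cos(yaw),np.sin(yaw)
    f=lambda q:np.round([c*(q-p)[0]+s*(q-p)[1],-s*(q-p)[0]+c*(q-p)[1]],4)
    print(n,np.round(p,4),round(yaw,3),"ends",round(w,3),[(round(float(g[2]),3),round(float(g[3]),3),round(float(np.arctan(g[1][1]/g[1][0])),3)) for g in gs],"vial",f(plane(m,vp,.046,True)),"headfront",f(plane(m,hp,.02,True)))
b=i1.astype(int); mk=((b[...,2]>b[...,1]+80)&(b[...,2]>90)).astype(np.uint8); mk[:150]=0;mk[300:]=0; mk[:,:200]=0;mk[:,430:]=0
c=max(cv2.findContours(mk,0,2)[0],key=cv2.contourArea); c=c[(c[:,0,1]<262)]
p=np.array([plane(m1,q[0],0.019,True) for q in c]); print("red",p.min(0),p.max(0))
E
```

```text
A [0.5826 0.1711] -3.08 ends 0.053 [(0.078, 0.012, 0.141), (0.078, 0.013, -0.019)] vial [-0.0032 -0.0558] headfront [0.1157 0.0016]
B [0.4833 0.0151] -0.331 ends 0.056 [(0.12, 0.021, -0.223), (0.087, 0.014, -0.439)] vial [0.0241 0.0569] headfront [ 0.1175 -0.0081]
C [ 0.5644 -0.1655] -0.061 ends 0.053 [(0.091, 0.013, 0.016), (0.082, 0.012, -0.138)] vial [0.0216 0.0509] headfront [0.1131 0.0028]
red [ 0.33498576 -0.41459453] [ 0.64722941 -0.25469927]
```

```bash
cat >> h.py <<'E'
def grasp(mid,yaw,off,opening=0.070,flip=False,z=0.002):
    """squeeze at off ahead of mid along crimper x; returns width. tool yaw = crimper yaw (+pi if flip)"""
    d=np.array([np.cos(yaw),np.sin(yaw)]); p=np.array(mid)+off*d; ty=yaw+(np.pi if flip else 0); ty=(ty+np.pi)%(2*np.pi)-np.pi
    move_gripper(opening); move_to([*p,0.13],[np.pi,0,ty]); move_l([*p,0.065]); move_l([*p,z],feed=0.06)
    s=get_state(); print("at",np.round(s["tool_pos"],4),"F",np.round(s["wrist_force"],1),"w",s["gripper_width"])
    move_gripper(0.0); hold(0.3); s=get_state(); print("squeezed w",round(s["gripper_width"],4),"grip",round(s["grip_force"],1),"F",np.round(s["wrist_force"],1),"t",s["clock"])
    return s["gripper_width"]
E
python3 - <<'E'
from h import *
look(0.49,0.25,0.36,np.pi/2)
mw=camera_model("wrist"); im=read_camera("wrist")[:,:,::-1].copy(); cv2.imwrite("pics/w2.png",im)
b=im.astype(int); mk=((b[...,0]>b[...,2]+60)&(b[...,0]>80)).astype(np.uint8)
c=max(cv2.findContours(mk,0,1)[0],key=cv2.contourArea)
p=np.array([plane(mw,q[0],0.019,True) for q in c],np.float32); print("blue",cv2.minAreaRect(p))
i1=cv2.imread("pics/w1.png").astype(int); m1=np.load("w1.npy",allow_pickle=True).item()
mk=((i1[...,2]>i1[...,1]+80)&(i1[...,2]>90)).astype(np.uint8); mk[:150]=0;mk[300:]=0; mk[:,:200]=0;mk[:,430:]=0
c=max(cv2.findContours(mk,0,1)[0],key=cv2.contourArea); p=np.array([plane(m1,q[0],0.019,True) for q in c],np.float32); print("red",cv2.minAreaRect(p))
grasp((.5826,.1711),-3.08,0.018,opening=0.068,flip=True)
E
```

```text
blue ((0.49231141805648804, 0.36937037110328674), (0.20756866037845612, 0.3092517852783203), 89.51477813720703)
red ((0.49025553464889526, -0.3626963794231415), (0.21189570426940918, 0.3094387650489807), 88.2884750366211)
at [0.565  0.1701 0.0024] F [0.2 0.1 0.3] w 0.06823246391531883
squeezed w 0.0487 grip 60.6 F [-0.7 -1.   6.3] t 11.7333
```

A narrowed by only 6 mm, to 48.7 mm at this grip point where a free one would reach 39 mm, so it is seized and goes in the red tray.

```bash
cat >> h.py <<'E'
TR={"red":((0.490,-0.363),-0.025),"blue":((0.490,0.366),-0.006)}
def place(tray,slot,off,flip,tyaw,zg=0.002,dlat=0.0):
    """slot: offset along tray x; off: where along the crimper it is held; flip: head on tool -x side"""
    (cx,cy),ph=TR[tray]; ty=tyaw+ph; tx=np.array([np.cos(ty),np.sin(ty)]); u=-tx if flip else tx
    p=np.array([cx,cy])+slot*np.array([np.cos(ph),np.sin(ph)])-u*(0.026-off)
    s=get_state(); q=s["tool_pos"]; move_l([q[0],q[1],0.05],feed=0.08); move_l([q[0],q[1],0.17],feed=0.2)
    print("lifted w",round(get_state()["gripper_width"],4))
    move_to([*p,0.15],[np.pi,0,ty]); move_l([*p,0.045]); hold(0.2); f0=get_state()["wrist_force"]
    move_l([*p,zg+0.012],feed=0.06); z=zg+0.012
    while z>zg+0.0035:
        z-=0.0015; move_l([*p,z],feed=0.02); f=get_state()["wrist_force"]-f0
        if f[2]>4: break
    s=get_state(); w=s["gripper_width"]; print("down z",round(z,4),np.round(s["tool_pos"],4),"dF",np.round(f,1),"w",round(w,4),"t",s["clock"])
    for k in np.arange(0.004,0.0201,0.004): move_gripper(w+k)
    move_l([*p,0.045],feed=0.08); move_l([*p,0.15],feed=0.25); print("t",get_state()["clock"])
E
python3 - <<'E'
from h import *
place("red",0.093,0.018,True,np.pi/2)
E
```

```text
lifted w 0.0486
down z 0.0065 [ 0.5832 -0.3574  0.0076] dF [-2.5  2.   7.5] w 0.0486 t 19.5167
t 21.8
```

```bash
python3 - <<'E'
from h import *
look(0.50,-0.25,0.30,np.pi/2); im=read_camera("wrist")[:,:,::-1]; cv2.imwrite("pics/w3.png",im)
grasp((.5644,-.1655),-0.061,-0.010,flip=True)
E
```

```text
at [ 0.5548 -0.165   0.0024] F [-0.4 -0.4  0.4] w 0.07013807217249976
squeezed w 0.0332 grip 59.3 F [-2.1 -0.3  6.8] t 26.6083
```

View pics/w3.png

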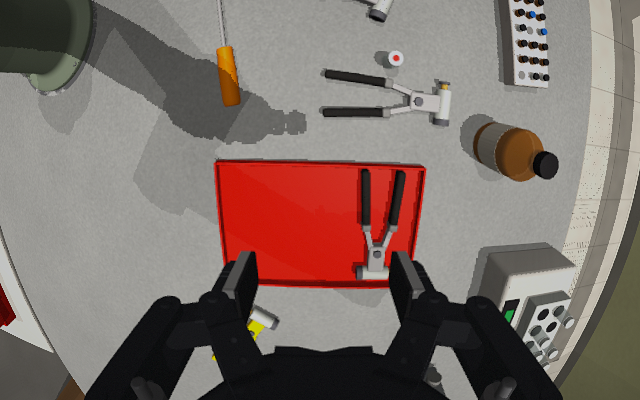

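The view shows A in the red tray: grips at px (366,197) and (397,197), head at (372,272), all inside the walls and flat. C squeezed to 33.2 mm, fully closed, so it is free and goes in the blue tray.

```bash
python3 - <<'E'
from h import *
place("blue",0.093,-0.010,True,-np.pi/2)
look(0.45,-0.03,0.30,np.pi/2); mw=camera_model("wrist"); np.save("w4.npy",mw,allow_pickle=True); im=read_camera("wrist")[:,:,::-1]; cv2.imwrite("pics/w4.png",im); print(get_state()["clock"])
p,yaw,w=frame(grips(im,mw,(0,0,640,245)) ,(.581,-.031)); print(p,yaw,w)
E
```

```text
lifted w 0.0332
down z 0.0065 [0.583  0.3296 0.0071] dF [-0.7 -1.   7.4] w 0.0329 t 32.875
t 35.1583
37.35
[ 0.07953762 -0.03001897] -0.028429896 0.803631
```

View pics/w4.png

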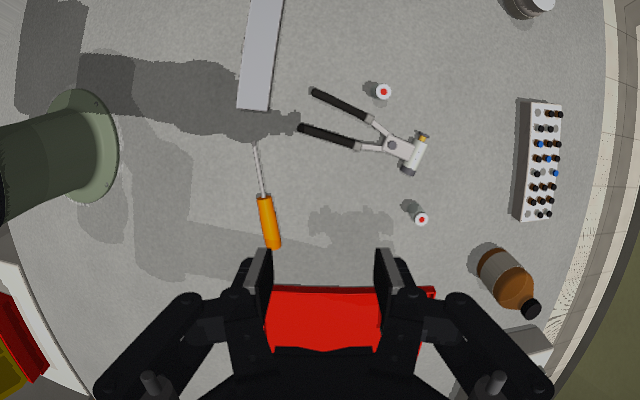

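Vials B at px (383,91) and C at (421,219) still stand. Crimper B lies clear, with grips at (341,106) and (331,135) and head at (415,152). I'll re-measure B in this view and squeeze it.

```bash
python3 - <<'E'
from h import *
im=cv2.imread("pics/w4.png"); m=np.load("w4.npy",allow_pickle=True).item()
gs=grips(im,m,(290,80,373,155),thr=55); p,yaw,w=frame(gs,(.581,-.031)); print(p,yaw,w,[(g[2],g[3]) for g in gs])
old=np.array([.4833,.0142])
if np.linalg.norm(p-old)<0.008 and abs(yaw+.375)<.06: p=(p+old)/2; yaw=(yaw-.375)/2
else: p=old; yaw=-.375
print("use",p,yaw)
grasp(p,yaw,-0.008,flip=True)
E
```

```text
[0.48447692 0.01197517] -0.37967044 0.052163646 [(np.float32(0.08666838), np.float32(0.013251266)), (np.float32(0.08048922), np.float32(0.01167681))]
use [0.48388846 0.01308759] -0.37733522
at [0.4768 0.016  0.0023] F [-0.1 -0.1  0.4] w 0.07039420474958138
squeezed w 0.0332 grip 59.0 F [-0.9  0.   8.1] t 41.2
```

B closed to 33.2 mm, so it is also free and goes in the blue tray.

```bash
python3 - <<'E'
from h import *
place("blue",-0.04,-0.008,True,-np.pi/2)
look(0.49,0.22,0.36,np.pi/2); im=read_camera("wrist")[:,:,::-1]; cv2.imwrite("pics/w5.png",im); cv2.imwrite("pics/s5.png",read_camera("scene")[:,:,::-1]); print(get_state()["clock"])
E
```

```text
lifted w 0.0331
down z 0.0065 [0.45   0.3324 0.007 ] dF [-1.1 -0.6  5.8] w 0.0334 t 46.875
t 49.1583
51.725
```

View pics/w5.png

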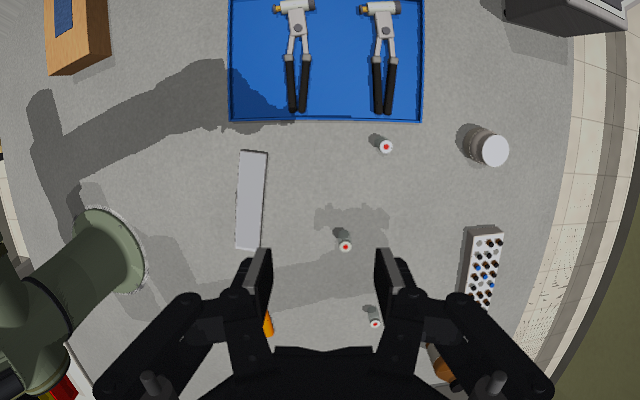

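View pics/s5.png

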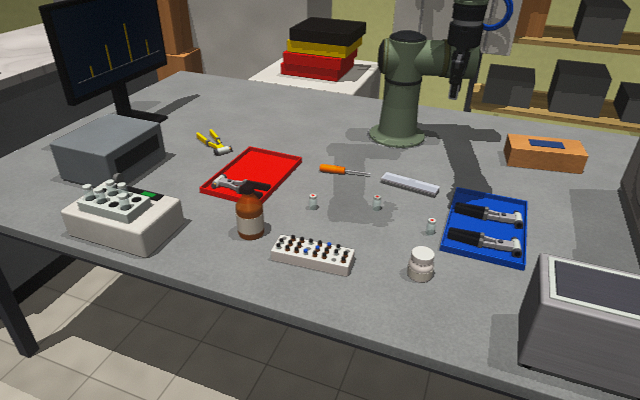

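The wrist view shows both closed crimpers in the blue tray, grip ends near px (298,108) and (383,110). The scene view shows their heads inside the wall at (515,217) and (513,244). The seized crimper is in the red tray at (238,186), and the vials, bottle, jar, rack, case and screwdriver are where they were.

```bash
python3 -c "
from plant import *
print(hand_in())"
```

```text
the job is handed in; nothing more can be done
None
```

The job is handed in, with no verdict returned: one crimper was seized and lies in the red repair tray, two were free and lie closed in the blue stock tray, and the last pictures show the vials and other things where they were (about 52 s on the robot's clock).

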